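# Spread a circlip over an idler axle and hold it at the groove

### The arm

A 6-joint arm with a two-finger parallel gripper is mounted at the origin on a cart in front of the work surface, level with it; the furniture and walls round the work are solid. World frame = base frame: x ahead of the robot, y to its left, z up, the work surface at z = 0. Lengths are in m, angles in rad, forces in N, time in s.
With the tool pointing down it reaches from about 0.325 to 0.875 m from the base axis. Payload 4.4 kg.
Tool frame: the origin (TCP) lies midway between the tips of the shut fingers; the grasp point (between the pads) lies 19 mm behind it; z points along the fingers, y is the line along which they close (so a half turn about z gives the same grasp; the last joint's range is limited). The gripper opens to 85 mm and grips with 20 to 120 N. Pads are 22 mm wide; open, the fingers measure 114 mm over their backs; the gripper's body (76 mm by 85 mm) begins 54 mm behind the grasp point. The pads swing forward as they close: fully open they stand 13 mm farther back than shut.
Start: joints at [1.002, 0.207, 1.542, -0, 1.393, -0.15], TCP at [0.233, 0.526, 0.231] pointing down, gripper open.
Joint ranges: [-2.73, 2.73], [-0.86, 2.22], [0.23, 2.46], [-1.11, 4.25], [0.08, 2.63], [-2.82, 2.82]. Speed limits (rad/s): [2.79, 2.79, 3.14, 3.14, 3.14, 3.14].

### API

Orientations are given as a unit quaternion [x, y, z, w].
In Python, from bench import sensors, imaging, ctrl gives the robot as it stands. The module is installed in compiled form; this text tells all that it offers.
- The arm moves only by the tool arm_command, never from a script. Its argument "commands" is a list of rows, each an object of numbers: "ax", "ay", "az": the turn, a rotation vector about the tool's x, y, z in rad; "dx", "dy", "dz": the shift along the tool's x, y, z in mm; "gripper": the opening, from -1 (shut) to 1 (fully open). In form: [{"ax": .., "ay": .., "az": .., "dx": .., "dy": .., "dz": .., "gripper": ..}, ...]. A call has exactly 8 rows; each row shifts and turns the commanded pose from where the row before left it, along the tool's axes as they then stand; what a row does not reach is not made up. A row lasts 1/10 s, in which the tool goes at most 50 mm and 8.59 degrees, less where a joint would pass 70% of its speed; a pose out of reach is approached as far as the arm can. A call is refused whole if a number of a shift passes 50 or a number of a turn 0.15, either way. A call with a gripper value outside its range is refused whole. The fingers move at their own pace and stop on an object; "grip_force" is the grip in N (left out, the last holds). Time passes only in rows, so rows that do not move let the fingers close, or fill a call up. It gives the time, the measured TCP pose, the force, the opening and the grip force at its end, in the units of the state.
- sensors.get_state(): the state, without advancing time (a new reading comes with each control period).
- imaging.capture(name): name is "side" or "top"; returns a dict with "frame" (384x512x3 uint8, red, green, blue), "fovy" (degrees; the focal length in pixels is half the picture's height over the tangent of half this angle, whatever the lens; pixels are square), "cx", "cy" (the principal point, pixels), "eye" and "orientation" of the camera in the world. Camera axes: x right, y up, looking along -z (the intrinsics and any distortion apply to the point x, -y, -z); pixel columns grow to the right and rows downward; lengths in m; the calibration is good to about 2 mm. A picture is of the moment at which its call begins. There is no depth.
- ctrl.sign_off(): hands the job in; it is judged then, once.
The state is a dict: "clock": time; "joint_positions": joint angles; "dq": joint speeds; "effort": joint torques, N m; "eef_pos": TCP position; "tool_rot": TCP orientation; "wrist_force": force on the tool from outside, world axes, zero at the start; "wrist_torque": the same for the moment, N m; "grip_width": opening from 0.0 (shut) to 1.0 (fully open); "gripper_force": force on a finger pad.
Only numpy, scipy, OpenCV 4.12 (cv2) and the standard library are available. Lean on these libraries where they do the work, as an engineer would, in place of code of your own. Each camera call takes 0.05 s, during which the arm holds its last target. There are 200 camera calls.

### The job

The idler pulley of this belt tensioner has lost its retaining ring, and its upright axle stub is hidden under the sheet-metal guard. Take the tensioner's carriage by its upright knob and slide it out from under the guard, all the way to its stop; then pick up the circlip pliers, which already carry the new ring on their tips, squeeze the handles fully to spread the ring, and lower it level over the end of the axle, without forcing it, until it surrounds the groove all round and at the groove's height, clear of the axle and of the washer below. Finish while holding it there, handles still squeezed and ring still spread; leave the other things on the bench where they are.

Things in the scene. Friction and masses are not known exactly. Their poses are not given: they have to be found in the camera images.
- tensioner: Belt tensioner fixed on the bench: grey base 112 (x) by 226 (y) by 12 mm, origin near the middle of its underside, z up. A pulley carriage runs on two rails along y. A grey sheet guard roofs its +y end, from y = 29 to 121 mm, x = -55 to 55 mm, 95 to 98 mm high. The carriage slides out of the guard along -y.
- carriage (a joint): Travel of the carriage in m along the tensioner's -y: about 0 under the guard, 0.110 at its end stop, fully out. Sliding friction about 6 N; it stays where it is left. The axle's centre line lies at tensioner x = 0, y = 0.060 - travel.
- knob_grip (a point): Point on the axis of the carriage's upright black knob (a cylinder 24 mm across, from 40 to 76 mm above the bench, on a 12 mm neck), 60 mm above the bench, 95 mm from the axle's centre line along the tensioner's -y. Axes as the tensioner's.
- axle_groove (a point): Centre of the groove in the carriage's upright steel axle, 66 mm above the bench. Axle 40 mm across; groove 36 mm across, 63 to 69 mm high. Round the axle lie a washer 51 mm across, top 57 mm high, and a pulley 74 mm across, top 54 mm high. Axes as the tensioner's.
- axle_end (a point): Centre of the axle's top face, 84 mm above the bench; its rim has a 3 mm chamfer.
- pliers: Circlip pliers lying flat, circlip on their downturned tips. Origin on the pivot axis at their underside; x points to tips and ring, z up. Two black handles, one each side, reach back to x = -146 mm, 4 to 24 mm above the origin, 12 mm thick. Jaws 10 to 18 mm above the origin, to x = 70 mm; the ring, 2 to 6 mm above the origin, reaches x = 114 mm. About 0.27 kg, centre of mass about x = -50 mm.
- plier_grip (a point): Point midway between the handles at pliers x = -65 mm, 14 mm above the pliers' origin: squeeze here, across the pliers' y. The handles measure 62 mm over their outsides here when free, 34 mm and parallel when squeezed to the stop. Axes as the pliers'.
- handle_left (a joint): Squeeze of each handle in rad: 0 free, 0.21 at the stop, which also limits the ring's spread. The return spring needs about 6 N at plier_grip to start, 15 N to reach the stop. The ring follows: 37 mm across inside when free (too small for the axle), 46 mm inside and 56 mm outside when fully spread. If let go, handles open and the ring closes.
- ring_centre (a point): Centre of the opening of the spread ring, at mid thickness (4 mm above the pliers' origin; the ring is 4 mm thick). With the handles squeezed it lies 81 mm ahead of the pivot on the pliers' x axis. Axes as the pliers'.
- try_square: small try square, 157x104x16 mm, bystander, does not move
- slip_stone: flat reddish slip stone, 48x90x17 mm, loose bystander
- pencil_box: wooden pencil box, 52x165x36 mm, bystander, does not move
- carved_block: round carved stamp block, 129x132x80 mm, bystander, does not move
- pencil_red: pencil, 150 mm long, 6 mm high, bystander, does not move
- sanding_block: sanding block, 78x99x32 mm, bystander, does not move
- awl: scratch awl, 39x122x32 mm, bystander, does not move

How it is judged:
By the outcome, as a careful person would: the job done as asked, in the order asked, and still so for the second after the job is handed in, while the arm keeps its last pose, push and grip.
It also fails if it takes over 58 s, if anything falls off the work surface, if the arm or the gripper's body presses on something with over 40 N, if the wrist force passes 120 N, or if a joint passes its speed limit or range.

## Working session

There is one attempt and no reset: what is moved stays moved. The work goes in short steps, Python scripts to look and compute and a tool call to move; the robot and the scene stay as the last step left them, time stands still between calls to the robot, and variables do not carry over. Pictures are saved under pics/ and viewed, at most 10 in all, crops included, and the job is handed in when it is done.

Besides the shell and the picture viewer there is one more tool, called after "Call:" as name(argument=value, ...) on one line, values as JSON. arm_command: Moves the arm, as the interface text tells. Its arguments: {"type":"object","properties":{"commands":{"type":"array","items":{"type":"object","properties":{"ax":{"type":"number"},"ay":{"type":"number"},"az":{"type":"number"},"dx":{"type":"number"},"dy":{"type":"number"},"dz":{"type":"number"},"gripper":{"type":"number"}}}},"grip_force":{"type":"number"}},"required":["commands"]}

```bash
mkdir -p pics; cat > h.py <<'E'
import numpy as np, cv2
from scipy.spatial.transform import Rotation as R
from bench import sensors, imaging, ctrl
def cap(n,fn=None):
    c=imaging.capture(n)
    if fn: cv2.imwrite('pics/'+fn+'.png',cv2.cvtColor(c['frame'],cv2.COLOR_RGB2BGR))
    np.save('pics/'+n+'.npy',c,allow_pickle=True)
    return c
def load(n): return np.load('pics/'+n+'.npy',allow_pickle=True).item()
def ray(c,u,v):
    f=192/np.tan(np.radians(c['fovy'])/2)
    d=np.array([(u-c['cx'])/f,-(v-c['cy'])/f,-1.])
    return np.array(c['eye']),R.from_quat(c['orientation']).as_matrix()@d
def pt(c,u,v,z):
    e,d=ray(c,u,v); return e+d*(z-e[2])/d[2]
def proj(c,p):
    f=192/np.tan(np.radians(c['fovy'])/2)
    q=R.from_quat(c['orientation']).as_matrix().T@(np.array(p)-c['eye'])
    return np.array([c['cx']+f*q[0]/-q[2],c['cy']-f*q[1]/-q[2]])
E
python3 - <<'E'
from h import *
for n in('top','side'):
    c=cap(n,n+'0'); print({k:v for k,v in c.items() if k!='frame'})
    f=cv2.resize(c['frame'],(768,576),interpolation=cv2.INTER_CUBIC); cv2.imwrite(f'pics/{n}0b.png',f[:,:,::-1])
print(sensors.get_state())
E
```

```text
{'fovy': 53.02073651742729, 'cx': 256.5298831881798, 'cy': 193.96404691141439, 'eye': array([0.46767217, 0.0058814 , 1.30365161]), 'orientation': array([ 0.0207879 , -0.01796613, -0.69828376,  0.71529356])}
{'fovy': 52.85490019840593, 'cx': 257.7298664564027, 'cy': 194.34793925279556, 'eye': array([-0.39376862, -0.53741687,  0.66201193]), 'orientation': array([ 0.44290901, -0.26336203, -0.42579689,  0.74375336])}
{'clock': 0.1, 'joint_positions': array([ 1.00249134e+00,  2.07380739e-01,  1.54282576e+00, -4.07259790e-06,
        1.39349230e+00, -1.50482041e-01]), 'dq': array([-0.00157126, -0.00108136, -0.00222504, -0.00057313,  0.00152983,
       -0.00183976]), 'effort': array([-6.64807103e-04, -3.84092546e+01, -2.92549646e+01, -1.91123395e-04,
        4.86576508e-03,  2.44781381e-05]), 'eef_pos': array([0.23294644, 0.52494822, 0.23020882]), 'tool_rot': array([ 2.07394696e-01,  9.78256782e-01, -9.86499118e-04, -3.68497404e-04]), 'wrist_force': array([ 0.10789419, -0.38140686, -0.23548465]), 'wrist_torque': array([-0.00236744, -0.01850275,  0.02276481]), 'gripper_force': 0.0, 'grip_width': 1.0011528740760558}
```

View pics/top0b.png

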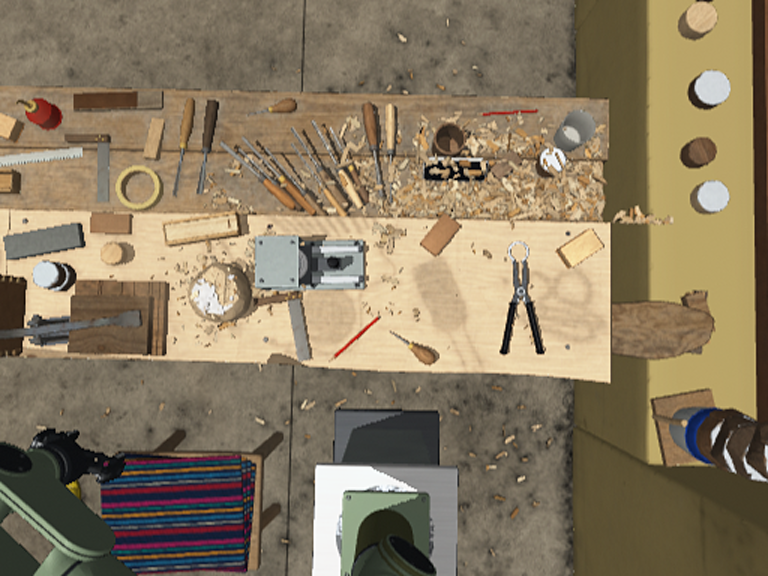

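View pics/side0b.png

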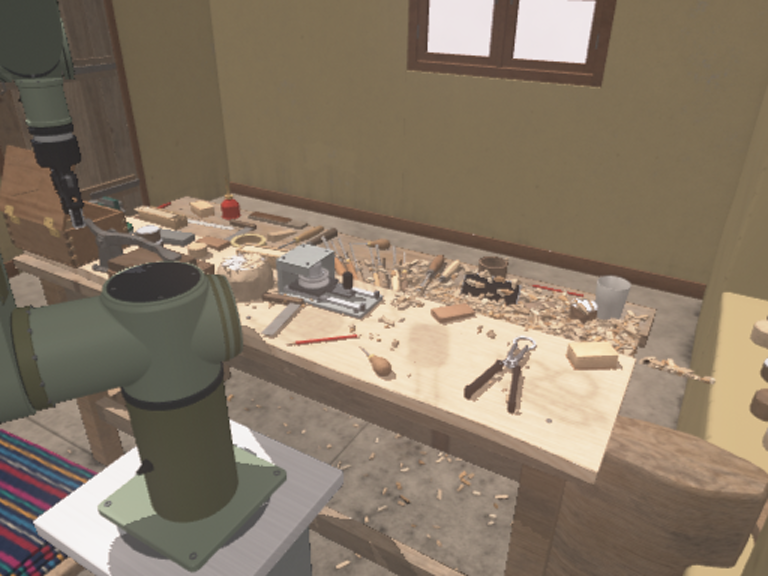

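Top view (768 px scale): tensioner at (310,262) with guard to the left (+y), knob at (335,264), pliers pivot at (521,292), ring at (518,250). The side view agrees.

```bash
python3 - <<'E'
from h import *
f=load('top')['frame']
a=f[145:205,160:255]; b=f[150:245,320:415]
a=cv2.resize(a,None,fx=4,fy=4,interpolation=2); b=cv2.resize(b,None,fx=4,fy=4,interpolation=2)
s=load('side')['frame'][155:230,175:275]; s=cv2.resize(s,None,fx=4,fy=4,interpolation=2)[:, :380]
im=np.zeros((580,780,3),np.uint8); im[:240,:380]=a; im[:380,390:770]=b; im[250:550,:380]=s
cv2.imwrite('pics/comp.png',im[:,:,::-1])
E
```

```text
(no output)
```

View pics/comp.png

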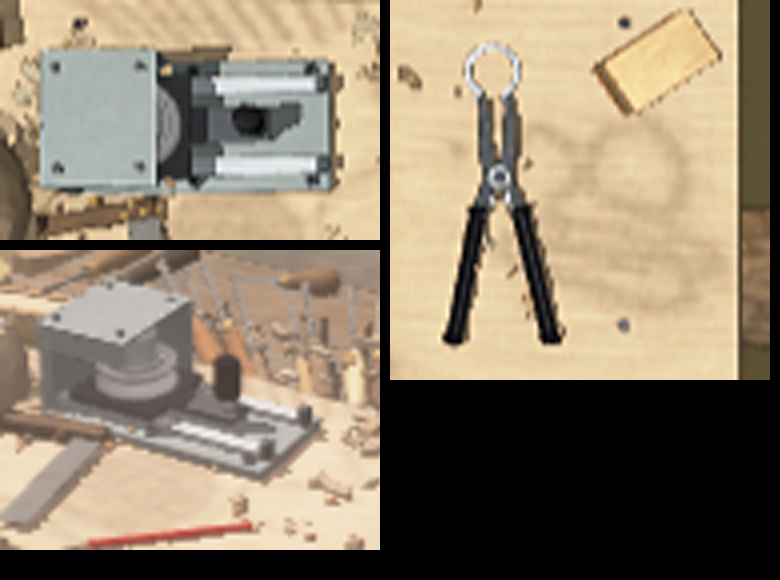

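Composite: guard corners (41,49),(155,48),(157,188),(41,187); base right end x=332, y 62–190; knob (248,120); pliers pivot (499,177), ring centre (493,71), handle ends (453,340),(552,340).

```bash
python3 - <<'E'
from h import *
np.set_printoptions(precision=4,suppress=True)
c=load('top');s=load('side')
A=lambda x,y,z:pt(c,160+x/4-.4,145+y/4-.4,z)
B=lambda x,y,z:pt(c,320+(x-390)/4-.4,150+y/4-.4,z)
for n,p in dict(g1=A(41,49,.098),g2=A(155,48,.098),g3=A(157,188,.098),g4=A(41,187,.098),b1=A(331,62,.012),b2=A(332,190,.012),knob=A(248,120,.076),piv=B(499,177,.02),ring=B(493,71,.004),h1=B(453,340,.02),h2=B(552,340,.02)).items(): print(n,p)
# masks
f=c['frame'];g=f.astype(int)
m=(g.max(2)<55).astype(np.uint8)
n,l,st,ce=cv2.connectedComponentsWithStats(m)
for i in range(1,n):
    x,y,w,h,a=st[i]
    if a>12 and 150<x<420 and 140<y<250:print(st[i],ce[i])
# handles: per-row centroid axis
for v in range(204,236,4):
    us=np.where(m[v,325:370])[0]+325
    print(v,us.min(),us.max(),us[us<345].mean(),us[us>345].mean())
# side knob
gs=s['frame'].astype(int);m2=(gs.max(2)<60).astype(np.uint8)[:, :]
n,l,st,ce=cv2.connectedComponentsWithStats(m2)
for i in range(1,n):
    x,y,w,h,a=st[i]
    if a>20 and 215<x<260 and 160<y<220:
        print('side',st[i],ce[i]); e,d=ray(s,*ce[i]); 
        print(pt(s,ce[i][0],ce[i][1],.058))
E
```

```text
g1 [0.6445 0.2878 0.098 ]
g2 [0.6474 0.1979 0.098 ]
g3 [0.5369 0.1927 0.098 ]
g4 [0.5355 0.2838 0.098 ]
b1 [0.6518 0.0625 0.012 ]
b2 [0.5436 0.0589 0.012 ]
knob [0.5944 0.125  0.076 ]
piv [ 0.5456 -0.2895  0.02  ]
ring [ 0.6365 -0.2871  0.004 ]
h1 [ 0.4093 -0.2529  0.02  ]
h2 [ 0.4113 -0.3349  0.02  ]
[199 161  13  30 169] [205.6391 175.9704]
[218 172   9   7  56] [222.3214 174.8036]
[333 201  11  35 136] [338.5147 218.5956]
[351 201  12  35 133] [355.8947 218.2331]
204 340 354 341.5 352.5
208 339 355 340.5 353.5
212 338 356 339.5 354.5
216 338 357 339.0 355.5
220 337 358 338.5 356.5
224 336 359 337.5 357.5
228 335 360 336.5 358.5
232 334 361 336.0 359.5
```

Call:
arm_command(commands=[{"az": -0.1135, "gripper": 0.3}, {"az": -0.1135, "gripper": 0.3}, {"az": -0.1135, "gripper": 0.3}, {"az": -0.1135, "gripper": 0.3}, {"dx": -30, "dy": -30, "gripper": 0.3}, {"dx": -35, "dy": -35, "gripper": 0.3}, {"dx": -35, "dy": -35, "gripper": 0.3}, {"dx": -35, "dy": -35, "gripper": 0.3}])

```text
schema error: expected keys ax, ay, az, dx, dy, dz, gripper
```

Call:
arm_command(commands=[{"ax": 0, "ay": 0, "az": -0.1135, "dx": 0, "dy": 0, "dz": 0, "gripper": 0.3}, {"ax": 0, "ay": 0, "az": -0.1135, "dx": 0, "dy": 0, "dz": 0, "gripper": 0.3}, {"ax": 0, "ay": 0, "az": -0.1135, "dx": 0, "dy": 0, "dz": 0, "gripper": 0.3}, {"ax": 0, "ay": 0, "az": -0.1135, "dx": 0, "dy": 0, "dz": 0, "gripper": 0.3}, {"ax": 0, "ay": 0, "az": 0, "dx": -30, "dy": -30, "dz": 0, "gripper": 0.3}, {"ax": 0, "ay": 0, "az": 0, "dx": -35, "dy": -35, "dz": 0, "gripper": 0.3}, {"ax": 0, "ay": 0, "az": 0, "dx": -35, "dy": -35, "dz": 0, "gripper": 0.3}, {"ax": 0, "ay": 0, "az": 0, "dx": -35, "dy": -35, "dz": 0, "gripper": 0.3}], grip_force=40)

```text
clock: 0.9
eef_pos: [0.3737, 0.3941, 0.2308]
tool_rot: [-0.019, 1.0, -0.0, -0.0]
wrist_force: [1.0, 0.1, -0.7]
grip_width: 0.651
gripper_force: 0.0
```

Call:
arm_command(commands=[{"ax": 0, "ay": 0, "az": 0, "dx": -30, "dy": -34, "dz": 0, "gripper": 0.3}, {"ax": 0, "ay": 0, "az": 0, "dx": -30, "dy": -34, "dz": 0, "gripper": 0.3}, {"ax": 0, "ay": 0, "az": 0, "dx": -30, "dy": -35, "dz": 0, "gripper": 0.3}, {"ax": 0, "ay": 0, "az": 0, "dx": -30, "dy": -35, "dz": 0, "gripper": 0.3}, {"ax": 0, "ay": 0, "az": 0, "dx": -30, "dy": -35, "dz": 0, "gripper": 0.3}, {"ax": 0, "ay": 0, "az": 0, "dx": -30, "dy": -35, "dz": 0, "gripper": 0.3}, {"ax": 0, "ay": 0, "az": 0, "dx": -25, "dy": -35, "dz": 0, "gripper": 0.3}, {"ax": 0, "ay": 0, "az": 0, "dx": 0, "dy": -26, "dz": 0, "gripper": 0.3}])

```text
clock: 1.7
eef_pos: [0.5901, 0.1312, 0.2305]
tool_rot: [-0.017, 1.0, -0.0, 0.0]
wrist_force: [0.1, 0.5, 0.0]
grip_width: 0.65
gripper_force: 0.0
```

Call:
arm_command(commands=[{"ax": 0, "ay": 0, "az": 0, "dx": 0, "dy": 0, "dz": 20, "gripper": 0.3}, {"ax": 0, "ay": 0, "az": 0, "dx": 0, "dy": 0, "dz": 25, "gripper": 0.3}, {"ax": 0, "ay": 0, "az": 0, "dx": 0, "dy": 0, "dz": 25, "gripper": 0.3}, {"ax": 0, "ay": 0, "az": 0, "dx": 0, "dy": 0, "dz": 25, "gripper": 0.3}, {"ax": 0, "ay": 0, "az": 0, "dx": 0, "dy": 0, "dz": 20, "gripper": 0.3}, {"ax": 0, "ay": 0, "az": 0, "dx": 0, "dy": 0, "dz": 15, "gripper": 0.3}, {"ax": 0, "ay": 0, "az": 0, "dx": 0, "dy": 0, "dz": 0, "gripper": 0.3}, {"ax": 0, "ay": 0, "az": 0, "dx": 0, "dy": 0, "dz": 0, "gripper": 0.3}])

```text
clock: 2.5
eef_pos: [0.5878, 0.1341, 0.1014]
tool_rot: [-0.018, 1.0, -0.0, -0.0]
wrist_force: [0.7, -0.5, 0.2]
grip_width: 0.65
gripper_force: 0.0
```

Call:
arm_command(commands=[{"ax": 0, "ay": 0, "az": 0, "dx": -6, "dy": -9, "dz": 0, "gripper": 0.3}, {"ax": 0, "ay": 0, "az": 0, "dx": 0, "dy": 0, "dz": 0, "gripper": 0.3}, {"ax": 0, "ay": 0, "az": 0, "dx": 0, "dy": 0, "dz": 15, "gripper": 0.3}, {"ax": 0, "ay": 0, "az": 0, "dx": 0, "dy": 0, "dz": 20, "gripper": 0.3}, {"ax": 0, "ay": 0, "az": 0, "dx": 0, "dy": 0, "dz": 20, "gripper": 0.3}, {"ax": 0, "ay": 0, "az": 0, "dx": 0, "dy": 0, "dz": 0, "gripper": 0.3}, {"ax": 0, "ay": 0, "az": 0, "dx": 0, "dy": 0, "dz": 0, "gripper": 0.3}, {"ax": 0, "ay": 0, "az": 0, "dx": 0, "dy": 0, "dz": 0, "gripper": 0.3}])

```text
clock: 3.3
eef_pos: [0.595, 0.1254, 0.0473]
tool_rot: [-0.018, 1.0, 0.0, 0.001]
wrist_force: [-0.6, 0.2, 0.3]
grip_width: 0.649
gripper_force: 0.0
```

```bash
python3 - <<'E'
from h import *
c=cap('side');t=cap('top')
a=cv2.resize(c['frame'][130:230,175:275],None,fx=5,fy=5,interpolation=2)
b=cv2.resize(t['frame'][145:205,190:250],None,fx=5,fy=5,interpolation=2)
im=np.zeros((500,800,3),np.uint8);im[:500,:500]=a;im[:300,500:]=b
cv2.imwrite('pics/k.png',im[:,:,::-1]); print(sensors.get_state()['eef_pos'])
E
```

```text
[0.5952076  0.12545434 0.04765397]
```

View pics/k.png

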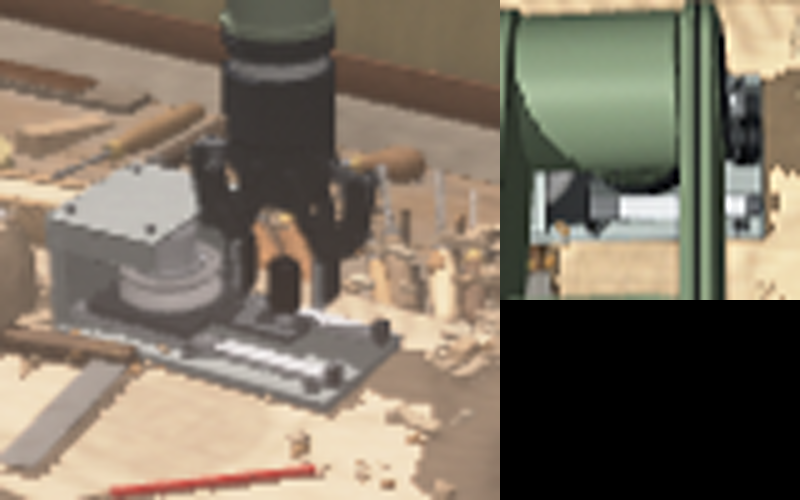

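The knob (285,285) stands between the fingers (245 and 325). Closing.

Call:
arm_command(commands=[{"ax": 0, "ay": 0, "az": 0, "dx": 0, "dy": 0, "dz": 0, "gripper": -1}, {"ax": 0, "ay": 0, "az": 0, "dx": 0, "dy": 0, "dz": 0, "gripper": -1}, {"ax": 0, "ay": 0, "az": 0, "dx": 0, "dy": 0, "dz": 0, "gripper": -1}, {"ax": 0, "ay": 0, "az": 0, "dx": 0, "dy": 0, "dz": 0, "gripper": -1}, {"ax": 0, "ay": 0, "az": 0, "dx": 0, "dy": 0, "dz": 0, "gripper": -1}, {"ax": 0, "ay": 0, "az": 0, "dx": 0, "dy": 0, "dz": 0, "gripper": -1}, {"ax": 0, "ay": 0, "az": 0, "dx": 0, "dy": 0, "dz": 0, "gripper": -1}, {"ax": 0, "ay": 0, "az": 0, "dx": 0, "dy": 0, "dz": 0, "gripper": -1}])

```text
clock: 4.2
eef_pos: [0.5945, 0.1259, 0.0472]
tool_rot: [-0.018, 1.0, 0.0, 0.001]
wrist_force: [-1.6, 2.3, 5.2]
grip_width: 0.264
gripper_force: 39.6
```

Call:
arm_command(commands=[{"ax": 0, "ay": 0, "az": 0, "dx": 0, "dy": -5, "dz": 0, "gripper": -1}, {"ax": 0, "ay": 0, "az": 0, "dx": 0, "dy": -12, "dz": 0, "gripper": -1}, {"ax": 0, "ay": 0, "az": 0, "dx": 0, "dy": -16, "dz": 0, "gripper": -1}, {"ax": 0, "ay": 0, "az": 0, "dx": 0, "dy": -16, "dz": 0, "gripper": -1}, {"ax": 0, "ay": 0, "az": 0, "dx": 0, "dy": -16, "dz": 0, "gripper": -1}, {"ax": 0, "ay": 0, "az": 0, "dx": 0, "dy": -14, "dz": 0, "gripper": -1}, {"ax": 0, "ay": 0, "az": 0, "dx": 0, "dy": -10, "dz": 0, "gripper": -1}, {"ax": 0, "ay": 0, "az": 0, "dx": 0, "dy": -4, "dz": 0, "gripper": -1}])

```text
clock: 5.0
eef_pos: [0.5984, 0.0329, 0.0472]
tool_rot: [-0.018, 1.0, 0.001, 0.001]
wrist_force: [0.4, 6.8, 5.2]
grip_width: 0.268
gripper_force: 39.8
```

Call:
arm_command(commands=[{"ax": 0, "ay": 0, "az": 0, "dx": 0, "dy": -2, "dz": 0, "gripper": -1}, {"ax": 0, "ay": 0, "az": 0, "dx": 0, "dy": -2, "dz": 0, "gripper": -1}, {"ax": 0, "ay": 0, "az": 0, "dx": 0, "dy": -2, "dz": 0, "gripper": -1}, {"ax": 0, "ay": 0, "az": 0, "dx": 0, "dy": -2, "dz": 0, "gripper": -1}, {"ax": 0, "ay": 0, "az": 0, "dx": 0, "dy": -1, "dz": 0, "gripper": -1}, {"ax": 0, "ay": 0, "az": 0, "dx": 0, "dy": -1, "dz": 0, "gripper": -1}, {"ax": 0, "ay": 0, "az": 0, "dx": 0, "dy": 0, "dz": 0, "gripper": -1}, {"ax": 0, "ay": 0, "az": 0, "dx": 0, "dy": 0, "dz": 0, "gripper": -1}])

```text
clock: 5.8
eef_pos: [0.5988, 0.0237, 0.0472]
tool_rot: [-0.018, 1.0, 0.001, 0.001]
wrist_force: [-0.1, 5.5, 5.1]
grip_width: 0.265
gripper_force: 39.7
```

Call:
arm_command(commands=[{"ax": 0, "ay": 0, "az": 0, "dx": 0, "dy": -2, "dz": 0, "gripper": -1}, {"ax": 0, "ay": 0, "az": 0, "dx": 0, "dy": -1, "dz": 0, "gripper": -1}, {"ax": 0, "ay": 0, "az": 0, "dx": 0, "dy": -1, "dz": 0, "gripper": -1}, {"ax": 0, "ay": 0, "az": 0, "dx": 0, "dy": -1, "dz": 0, "gripper": -1}, {"ax": 0, "ay": 0, "az": 0, "dx": 0, "dy": -1, "dz": 0, "gripper": -1}, {"ax": 0, "ay": 0, "az": 0, "dx": 0, "dy": 0, "dz": 0, "gripper": -1}, {"ax": 0, "ay": 0, "az": 0, "dx": 0, "dy": 0, "dz": 0, "gripper": -1}, {"ax": 0, "ay": 0, "az": 0, "dx": 0, "dy": 0, "dz": 0, "gripper": -1}])

```text
clock: 6.6
eef_pos: [0.5989, 0.022, 0.0472]
tool_rot: [-0.018, 1.0, 0.004, 0.001]
wrist_force: [1.6, 17.3, 5.6]
grip_width: 0.266
gripper_force: 40.2
```

Call:
arm_command(commands=[{"ax": 0, "ay": 0, "az": 0, "dx": 0, "dy": 0, "dz": 0, "gripper": 0.3}, {"ax": 0, "ay": 0, "az": 0, "dx": 0, "dy": 2, "dz": 0, "gripper": 0.3}, {"ax": 0, "ay": 0, "az": 0, "dx": 0, "dy": 2, "dz": 0, "gripper": 0.3}, {"ax": 0, "ay": 0, "az": 0, "dx": 0, "dy": 0, "dz": -15, "gripper": 0.3}, {"ax": 0, "ay": 0, "az": 0, "dx": 0, "dy": 0, "dz": -25, "gripper": 0.3}, {"ax": 0, "ay": 0, "az": 0, "dx": 0, "dy": 0, "dz": -35, "gripper": 0.3}, {"ax": 0, "ay": 0, "az": 0, "dx": 0, "dy": 0, "dz": -35, "gripper": 0.3}, {"ax": 0, "ay": 0, "az": 0, "dx": 0, "dy": 0, "dz": -20, "gripper": 0.3}])

```text
clock: 7.4
eef_pos: [0.5997, 0.0196, 0.1811]
tool_rot: [-0.018, 1.0, -0.001, 0.003]
wrist_force: [0.9, -0.2, -0.3]
grip_width: 0.65
gripper_force: 0.0
```

Call:
arm_command(commands=[{"ax": 0, "ay": 0, "az": 0, "dx": 10, "dy": -25, "dz": 0, "gripper": 1}, {"ax": 0, "ay": 0, "az": 0, "dx": 20, "dy": -45, "dz": 0, "gripper": 1}, {"ax": 0, "ay": 0, "az": 0, "dx": 20, "dy": -45, "dz": 0, "gripper": 1}, {"ax": 0, "ay": 0, "az": 0, "dx": 20, "dy": -45, "dz": 0, "gripper": 1}, {"ax": 0, "ay": 0, "az": 0, "dx": 20, "dy": -45, "dz": 0, "gripper": 1}, {"ax": 0, "ay": 0, "az": 0, "dx": 20, "dy": -45, "dz": 0, "gripper": 1}, {"ax": 0, "ay": 0, "az": 0, "dx": 15, "dy": -35, "dz": 0, "gripper": 1}, {"ax": 0, "ay": 0, "az": 0, "dx": 5, "dy": -22, "dz": 0, "gripper": 1}])

```text
clock: 8.2
eef_pos: [0.4772, -0.2945, 0.1776]
tool_rot: [-0.016, 1.0, -0.001, 0.0]
wrist_force: [-0.9, 0.8, 0.2]
grip_width: 1.004
gripper_force: 0.0
```

```bash
python3 - <<'E'
from h import *
c=cap('side');t=cap('top')
a=cv2.resize(c['frame'][150:225,175:275],None,fx=4,fy=4,interpolation=2)
b=cv2.resize(t['frame'][145:205,160:255],None,fx=4,fy=4,interpolation=2)
im=np.zeros((550,780,3),np.uint8);im[:300,:400]=a;im[310:,:380]=b
cv2.imwrite('pics/p.png',im[:,:,::-1]); s=sensors.get_state();print(s['eef_pos'],s['tool_rot'],s['clock'],s['joint_positions'])
E
```

```text
[ 0.47805653 -0.29491742  0.17761404] [-1.54970155e-02  9.99878986e-01 -1.25311405e-03  5.34903931e-04] 8.3 [-7.06160924e-01  2.26565744e-01  1.63296168e+00 -1.22632923e-03
  1.27960663e+00 -2.30760193e+00]
```

View pics/p.png

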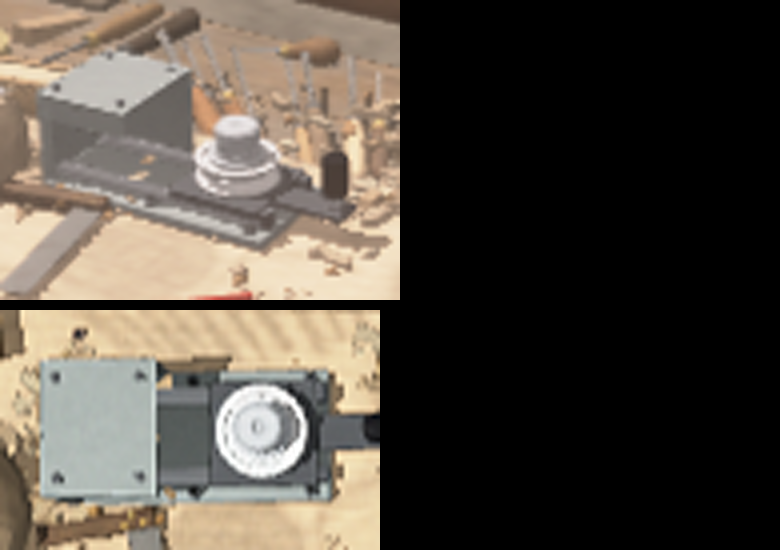

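Carriage is out: pulley circle (262,430) and axle top (258,428) in the top crop; axle top at (237,123) in the side crop; knob past the base end.

```bash
python3 - <<'E'
from h import *
np.set_printoptions(precision=4,suppress=True)
c=load('top');s=load('side')
o=-.4
A=lambda x,y,z:pt(c,160+x/4+o,145+(y-310)/4+o,z)
print('axle top',A(258,427.5,.084),'pulley bbox',A(216,430,.054),A(308,430,.054),A(262,384,.054),A(262,477,.054))
g=c['frame'].astype(int)
m=((g.min(2)>185)).astype(np.uint8); m[:, :212]=0;m[:,238:]=0;m[:163]=0;m[190:]=0
pts=np.argwhere(m)[:,::-1].astype(np.float32)
# pulley: hull ellipse
n,l,st,ce=cv2.connectedComponentsWithStats(m);i=1+st[1:,4].argmax();print(st[i],ce[i])
h=cv2.convexHull(np.argwhere(l==i)[:,::-1].astype(np.int32)); (x,y),r=cv2.minEnclosingCircle(h);e=cv2.fitEllipse(h)
print(x,y,r,e,pt(c,x,y,.054),pt(c,*e[0],.054))
print('side top',pt(s,175+237/4+o,150+122/4+o,.084))
print('guard again',[proj(c,p) for p in [(.5955,.117,.084)]], proj(s,(.5955,.117,.084)))
# black knob, pliers handles again are covered
f=load('side')
E
```

```text
axle top [0.5958 0.1163 0.084 ] pulley bbox [0.5961 0.1532 0.054 ] [0.5978 0.0782 0.054 ] [0.6347 0.1168 0.054 ] [0.5585 0.1146 0.054 ]
[214 164  23  23 331] [223.71   174.9033]
224.75 174.75 11.385397911071777 ((224.753173828125, 174.72064208984375), (22.408966064453125, 22.554712295532227), 9.524182319641113) [0.5964 0.1168 0.054 ] [0.5965 0.1168 0.054 ]
side top [0.6014 0.1198 0.084 ]
guard again [array([223.8795, 174.0525])] [233.5837 180.9295]
```

Call:
arm_command(commands=[{"ax": 0, "ay": 0, "az": 0, "dx": -2.6, "dy": 3.4, "dz": 15, "gripper": 1}, {"ax": 0, "ay": 0, "az": 0, "dx": 0, "dy": 0, "dz": 25, "gripper": 1}, {"ax": 0, "ay": 0, "az": 0, "dx": 0, "dy": 0, "dz": 25, "gripper": 1}, {"ax": 0, "ay": 0, "az": 0, "dx": 0, "dy": 0, "dz": 25, "gripper": 1}, {"ax": 0, "ay": 0, "az": 0, "dx": 0, "dy": 0, "dz": 20, "gripper": 1}, {"ax": 0, "ay": 0, "az": 0, "dx": 0, "dy": 0, "dz": 10, "gripper": 1}, {"ax": 0, "ay": 0, "az": 0, "dx": 0, "dy": 0, "dz": 5, "gripper": 1}, {"ax": 0, "ay": 0, "az": 0, "dx": 0, "dy": 0, "dz": 0, "gripper": 1}])

```text
clock: 9.1
eef_pos: [0.4816, -0.2867, 0.0508]
tool_rot: [-0.019, 1.0, 0.0, -0.0]
wrist_force: [-0.1, 0.7, 0.9]
grip_width: 0.999
gripper_force: 0.0
```

Call:
arm_command(commands=[{"ax": 0, "ay": 0, "az": 0.008, "dx": 1, "dy": -4.8, "dz": 0, "gripper": 1}, {"ax": 0, "ay": 0, "az": 0, "dx": 0, "dy": 0, "dz": 0, "gripper": 1}, {"ax": 0, "ay": 0, "az": 0, "dx": 0, "dy": 0, "dz": 10, "gripper": 1}, {"ax": 0, "ay": 0, "az": 0, "dx": 0, "dy": 0, "dz": 15, "gripper": 1}, {"ax": 0, "ay": 0, "az": 0, "dx": 0, "dy": 0, "dz": 15, "gripper": 1}, {"ax": 0, "ay": 0, "az": 0, "dx": 0, "dy": 0, "dz": 5, "gripper": 1}, {"ax": 0, "ay": 0, "az": 0, "dx": 0, "dy": 0, "dz": 0, "gripper": 1}, {"ax": 0, "ay": 0, "az": 0, "dx": 0, "dy": 0, "dz": 0, "gripper": 1}])

```text
clock: 9.9
eef_pos: [0.4806, -0.2924, 0.0059]
tool_rot: [-0.014, 1.0, 0.0, -0.0]
wrist_force: [0.9, -1.1, 0.9]
grip_width: 0.996
gripper_force: 0.0
```

```bash
python3 - <<'E'
from h import *
c=cap('side');t=cap('top')
a=cv2.resize(c['frame'][180:290,280:390],None,fx=5,fy=5,interpolation=2)
b=cv2.resize(t['frame'][155:245,315:390],None,fx=3,fy=3,interpolation=2)
im=np.zeros((550,780,3),np.uint8);im[:,:550]=a;im[:270,550:775]=b
cv2.imwrite('pics/g.png',im[:,:,::-1]); s=sensors.get_state();print(s['eef_pos'],s['tool_rot'],s['clock'])
E
```

```text
[ 0.48118832 -0.29283505  0.00677049] [-1.41217977e-02  9.99900103e-01 -3.89332092e-04  4.55895787e-04] 10.0
```

View pics/g.png

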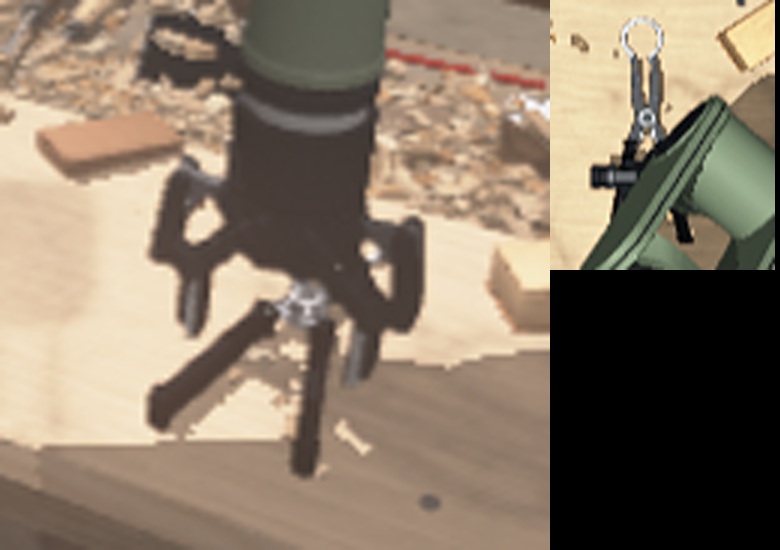

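Fingers (190,310) and (360,360) straddle both handles. Lower slightly and squeeze.

Call:
arm_command(commands=[{"ax": 0, "ay": 0, "az": 0, "dx": 0, "dy": 0, "dz": 3, "gripper": 1}, {"ax": 0, "ay": 0, "az": 0, "dx": 0, "dy": 0, "dz": 0, "gripper": -1}, {"ax": 0, "ay": 0, "az": 0, "dx": 0, "dy": 0, "dz": 0, "gripper": -1}, {"ax": 0, "ay": 0, "az": 0, "dx": 0, "dy": 0, "dz": 0, "gripper": -1}, {"ax": 0, "ay": 0, "az": 0, "dx": 0, "dy": 0, "dz": 0, "gripper": -1}, {"ax": 0, "ay": 0, "az": 0, "dx": 0, "dy": 0, "dz": 0, "gripper": -1}, {"ax": 0, "ay": 0, "az": 0, "dx": 0, "dy": 0, "dz": 0, "gripper": -1}, {"ax": 0, "ay": 0, "az": 0, "dx": 0, "dy": 0, "dz": 0, "gripper": -1}], grip_force=60)

```text
clock: 10.8
eef_pos: [0.4813, -0.2929, 0.0072]
tool_rot: [-0.014, 1.0, -0.0, 0.0]
wrist_force: [-7.5, 4.8, 23.2]
grip_width: 0.364
gripper_force: 58.8
```

Call:
arm_command(commands=[{"ax": 0, "ay": 0, "az": 0, "dx": 0, "dy": 0, "dz": 0, "gripper": -1}, {"ax": 0, "ay": 0, "az": 0, "dx": 0, "dy": 0, "dz": 0, "gripper": -1}, {"ax": 0, "ay": 0, "az": 0, "dx": 0, "dy": 0, "dz": 0, "gripper": -1}, {"ax": 0, "ay": 0, "az": 0, "dx": 0, "dy": 0, "dz": 0, "gripper": -1}, {"ax": 0, "ay": 0, "az": 0, "dx": 0, "dy": 0, "dz": 0, "gripper": -1}, {"ax": 0, "ay": 0, "az": 0, "dx": 0, "dy": 0, "dz": 0, "gripper": -1}, {"ax": 0, "ay": 0, "az": 0, "dx": 0, "dy": 0, "dz": 0, "gripper": -1}, {"ax": 0, "ay": 0, "az": 0, "dx": 0, "dy": 0, "dz": 0, "gripper": -1}])

```text
clock: 11.6
eef_pos: [0.4813, -0.2929, 0.0072]
tool_rot: [-0.014, 1.0, -0.0, 0.0]
wrist_force: [-7.2, 4.2, 22.4]
grip_width: 0.358
gripper_force: 58.8
```

Call:
arm_command(commands=[{"ax": 0, "ay": 0, "az": 0, "dx": 0, "dy": 0, "dz": -1, "gripper": -1}, {"ax": 0, "ay": 0, "az": 0, "dx": 0, "dy": 0, "dz": -1, "gripper": -1}, {"ax": 0, "ay": 0, "az": 0, "dx": 0, "dy": 0, "dz": -1, "gripper": -1}, {"ax": 0, "ay": 0, "az": 0, "dx": 0, "dy": 0, "dz": 0, "gripper": -1}, {"ax": 0, "ay": 0, "az": 0, "dx": 0, "dy": 0, "dz": 0, "gripper": -1}, {"ax": 0, "ay": 0, "az": 0, "dx": 0, "dy": 0, "dz": 0, "gripper": -1}, {"ax": 0, "ay": 0, "az": 0, "dx": 0, "dy": 0, "dz": 0, "gripper": -1}, {"ax": 0, "ay": 0, "az": 0, "dx": 0, "dy": 0, "dz": 0, "gripper": -1}])

```text
clock: 12.4
eef_pos: [0.4812, -0.2928, 0.0074]
tool_rot: [-0.014, 1.0, -0.0, 0.0]
wrist_force: [-1.9, 1.9, 8.6]
grip_width: 0.353
gripper_force: 60.4
```

Call:
arm_command(commands=[{"ax": 0, "ay": 0, "az": 0, "dx": 0, "dy": 0, "dz": -2, "gripper": -1}, {"ax": 0, "ay": 0, "az": 0, "dx": 0, "dy": 0, "dz": -5, "gripper": -1}, {"ax": 0, "ay": 0, "az": 0, "dx": 0, "dy": 0, "dz": -15, "gripper": -1}, {"ax": 0, "ay": 0, "az": 0, "dx": 0, "dy": 0, "dz": -20, "gripper": -1}, {"ax": 0, "ay": 0, "az": 0, "dx": 0, "dy": 0, "dz": -20, "gripper": -1}, {"ax": 0, "ay": 0, "az": 0, "dx": 0, "dy": 0, "dz": -20, "gripper": -1}, {"ax": 0, "ay": 0, "az": 0, "dx": 0, "dy": 0, "dz": -15, "gripper": -1}, {"ax": 0, "ay": 0, "az": 0, "dx": 0, "dy": 0, "dz": -8, "gripper": -1}])

```text
clock: 13.2
eef_pos: [0.4814, -0.293, 0.1134]
tool_rot: [-0.014, 1.0, -0.001, 0.001]
wrist_force: [-0.4, -0.8, -1.9]
grip_width: 0.356
gripper_force: 59.6
```

```bash
python3 - <<'E'
from h import *
c=cap('side');t=cap('top')
a=cv2.resize(c['frame'][150:260,280:400],None,fx=4,fy=4,interpolation=2)
b=cv2.resize(t['frame'][145:235,315:390],None,fx=4,fy=4,interpolation=2)
im=np.zeros((440,780,3),np.uint8);im[:,:480]=a;im[:360,480:780]=b
cv2.imwrite('pics/l.png',im[:,:,::-1]); s=sensors.get_state();print(s['eef_pos'],s['tool_rot'],s['clock'],s['wrist_force'],s['grip_width'])
E
```

```text
[ 0.48145171 -0.29306866  0.11282335] [-1.40832317e-02  9.99899777e-01 -9.43262435e-04  1.09922347e-03] 13.3 [ 0.88205253  0.41367109 -2.79588267] 0.356081530171811
```

View pics/l.png

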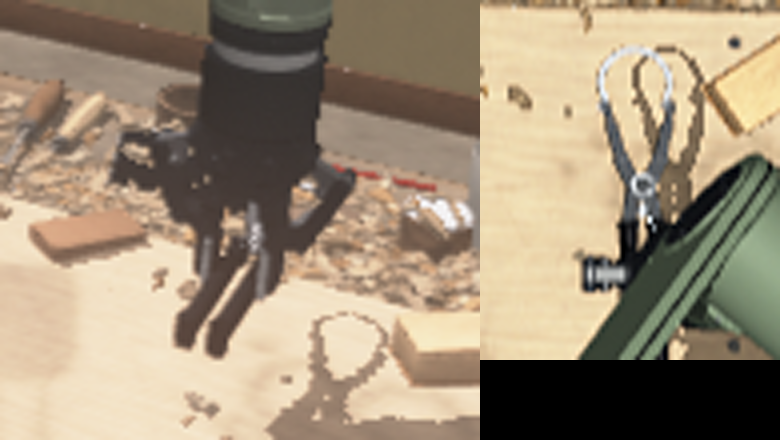

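Pliers held squeezed; ring outer edges at x 598–673, top y 46 in the top crop, pivot (645,186). Compute ring offset.

```bash
python3 - <<'E'
from h import *
np.set_printoptions(precision=4,suppress=True)
c=load('top');o=-.4
B=lambda x,y,z:pt(c,315+(x-480)/4+o,145+y/4+o,z)
z=.109
for n,p in dict(l=B(598,83,z),r=B(673,83,z),top=B(635,46,z),piv=B(645,186,z+.014)).items(): print(n,p)
g=c['frame'].astype(int); sub=g[155:172,342:366]
m=(sub.min(2)>150)&((sub.max(2)-sub.min(2))<45)
p=np.argwhere(m)[:,::-1]+[342,155]; 
A=np.c_[2*p,np.ones(len(p))]; s=np.linalg.lstsq(A,(p**2).sum(1),rcond=None)[0]
r=np.sqrt(s[2]+s[0]**2+s[1]**2); print(len(p),s[:2],r,pt(c,*s[:2],z))
for row in m: print(''.join('#' if q else '.' for q in row))
E
```

```text
l [ 0.6291 -0.2594  0.109 ]
r [ 0.6304 -0.3178  0.109 ]
top [ 0.6588 -0.2879  0.109 ]
piv [ 0.5485 -0.2933  0.123 ]
72 [353.2412 165.5178] 8.636299993109311 [ 0.6292 -0.2879  0.109 ]
........................
..........####..........
........########........
......############......
.....###........###.....
....###..........##.....
...###............##....
...##..............##...
...#...............##...
..##...............##...
..##...............##...
...#................#...
...#...............##...
...##..............##...
...##..............##...
....#.............##....
..#.....................
```

Call:
arm_command(commands=[{"ax": 0, "ay": 0, "az": 0, "dx": 0, "dy": 8, "dz": -10, "gripper": -1}, {"ax": 0, "ay": 0, "az": 0, "dx": 2, "dy": 18, "dz": -5, "gripper": -1}, {"ax": 0, "ay": 0, "az": 0, "dx": 3, "dy": 28, "dz": 0, "gripper": -1}, {"ax": 0, "ay": 0, "az": 0, "dx": 3, "dy": 34, "dz": 0, "gripper": -1}, {"ax": 0, "ay": 0, "az": 0, "dx": 3, "dy": 34, "dz": 0, "gripper": -1}, {"ax": 0, "ay": 0, "az": 0, "dx": 3, "dy": 34, "dz": 0, "gripper": -1}, {"ax": 0, "ay": 0, "az": 0, "dx": 3, "dy": 34, "dz": 0, "gripper": -1}, {"ax": 0, "ay": 0, "az": 0, "dx": 3, "dy": 34, "dz": 0, "gripper": -1}])

```text
clock: 14.1
eef_pos: [0.4528, -0.0663, 0.1259]
tool_rot: [-0.014, 1.0, 0.001, -0.001]
wrist_force: [0.5, -0.8, -2.4]
grip_width: 0.353
gripper_force: 59.7
```

Call:
arm_command(commands=[{"ax": 0, "ay": 0, "az": 0, "dx": 1, "dy": 34, "dz": 0, "gripper": -1}, {"ax": 0, "ay": 0, "az": 0, "dx": 0, "dy": 34, "dz": 0, "gripper": -1}, {"ax": 0, "ay": 0, "az": 0, "dx": 0, "dy": 32, "dz": 0, "gripper": -1}, {"ax": 0, "ay": 0, "az": 0, "dx": 0, "dy": 26, "dz": 0, "gripper": -1}, {"ax": 0, "ay": 0, "az": 0, "dx": 0, "dy": 18, "dz": 0, "gripper": -1}, {"ax": 0, "ay": 0, "az": 0, "dx": 0, "dy": 10, "dz": 0, "gripper": -1}, {"ax": 0, "ay": 0, "az": 0, "dx": 0, "dy": 0, "dz": 0, "gripper": -1}, {"ax": 0, "ay": 0, "az": 0, "dx": 0, "dy": 0, "dz": 0, "gripper": -1}])

```text
clock: 14.9
eef_pos: [0.4486, 0.0847, 0.1261]
tool_rot: [-0.014, 1.0, -0.0, -0.0]
wrist_force: [0.2, -0.1, -2.7]
grip_width: 0.351
gripper_force: 59.7
```

Call:
arm_command(commands=[{"ax": 0, "ay": 0, "az": 0, "dx": 0, "dy": 6, "dz": 0, "gripper": -1}, {"ax": 0, "ay": 0, "az": 0, "dx": 0, "dy": 10, "dz": 5, "gripper": -1}, {"ax": 0, "ay": 0, "az": 0, "dx": -0.8, "dy": 8, "dz": 5, "gripper": -1}, {"ax": 0, "ay": 0, "az": 0, "dx": 0, "dy": 3.5, "dz": 5, "gripper": -1}, {"ax": 0, "ay": 0, "az": 0, "dx": 0, "dy": 0, "dz": 5, "gripper": -1}, {"ax": 0, "ay": 0, "az": 0, "dx": 0, "dy": 0, "dz": 4, "gripper": -1}, {"ax": 0, "ay": 0, "az": 0, "dx": 0, "dy": 0, "dz": 0, "gripper": -1}, {"ax": 0, "ay": 0, "az": 0, "dx": 0, "dy": 0, "dz": 0, "gripper": -1}])

```text
clock: 15.7
eef_pos: [0.449, 0.1121, 0.1021]
tool_rot: [-0.014, 1.0, -0.0, -0.0]
wrist_force: [0.2, 0.4, -3.3]
grip_width: 0.36
gripper_force: 59.7
```

```bash
python3 - <<'E'
from h import *
c=cap('side');t=cap('top')
a=cv2.resize(c['frame'][145:215,195:265],None,fx=6,fy=6,interpolation=2)
b=cv2.resize(t['frame'][155:200,200:245],None,fx=8,fy=8,interpolation=2)
im=np.zeros((420,790,3),np.uint8);im[:,:420]=a;im[:360,430:790]=b
cv2.imwrite('pics/r.png',im[:,:,::-1]); s=sensors.get_state();print(s['eef_pos'],s['tool_rot'],s['clock'],s['wrist_force'],s['grip_width'])
print(proj(t,(.596,.1168,.084)),proj(t,(.596,.1168,s['eef_pos'][2]-.0033)),proj(c,(.596,.1168,.084)),proj(c,(.596,.1168,s['eef_pos'][2]-.0033)))
E
```

```text
[0.44935294 0.11216221 0.10251257] [-1.39269284e-02  9.99902977e-01 -1.64054042e-05  2.76294962e-04] 15.8 [-0.06871616  0.08098209 -2.39409852] 0.35275920560985163
[223.94682826 173.8976128 ] [223.52174359 173.38043967] [233.71316359 180.88820475] [233.64772249 176.8509176 ]
```

View pics/r.png

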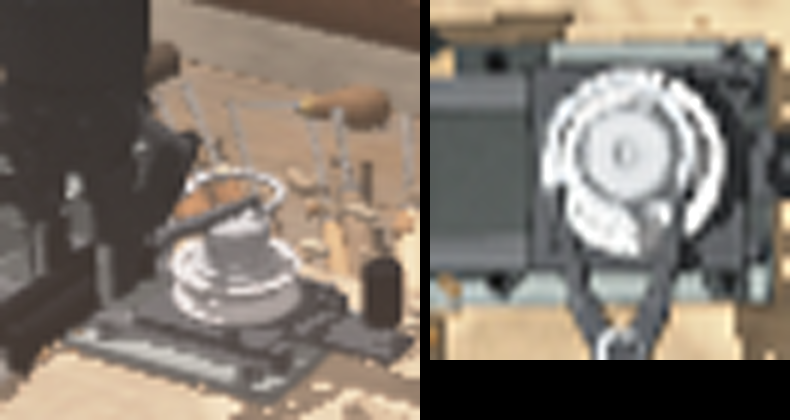

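Side crop: ring ellipse (x 187–285, top y 170) sits centred above the axle; top crop: axle top (626,153), jaws symmetric below it, as predicted. Lower slowly.

Call:
arm_command(commands=[{"ax": 0, "ay": 0, "az": 0, "dx": 1, "dy": 0, "dz": 0, "gripper": -1}, {"ax": 0, "ay": 0, "az": 0, "dx": 0, "dy": 0, "dz": 4, "gripper": -1}, {"ax": 0, "ay": 0, "az": 0, "dx": 0, "dy": 0, "dz": 4, "gripper": -1}, {"ax": 0, "ay": 0, "az": 0, "dx": 0, "dy": 0, "dz": 4, "gripper": -1}, {"ax": 0, "ay": 0, "az": 0, "dx": 0, "dy": 0, "dz": 3, "gripper": -1}, {"ax": 0, "ay": 0, "az": 0, "dx": 0, "dy": 0, "dz": 2, "gripper": -1}, {"ax": 0, "ay": 0, "az": 0, "dx": 0, "dy": 0, "dz": 0, "gripper": -1}, {"ax": 0, "ay": 0, "az": 0, "dx": 0, "dy": 0, "dz": 0, "gripper": -1}])

```text
clock: 16.6
eef_pos: [0.4481, 0.1123, 0.0853]
tool_rot: [-0.014, 1.0, -0.0, 0.0]
wrist_force: [-0.5, -0.1, -3.4]
grip_width: 0.359
gripper_force: 59.7
```

Call:
arm_command(commands=[{"ax": 0, "ay": 0, "az": 0, "dx": 0, "dy": 0, "dz": 2, "gripper": -1}, {"ax": 0, "ay": 0, "az": 0, "dx": 0, "dy": 0, "dz": 1, "gripper": -1}, {"ax": 0, "ay": 0, "az": 0, "dx": 0, "dy": 0, "dz": 1, "gripper": -1}, {"ax": 0, "ay": 0, "az": 0, "dx": 0, "dy": 0, "dz": 1, "gripper": -1}, {"ax": 0, "ay": 0, "az": 0, "dx": 0, "dy": 0, "dz": 0, "gripper": -1}, {"ax": 0, "ay": 0, "az": 0, "dx": 0, "dy": 0, "dz": 0, "gripper": -1}, {"ax": 0, "ay": 0, "az": 0, "dx": 0, "dy": 0, "dz": 0, "gripper": -1}, {"ax": 0, "ay": 0, "az": 0, "dx": 0, "dy": 0, "dz": 0, "gripper": -1}])

```text
clock: 17.4
eef_pos: [0.4481, 0.1123, 0.0803]
tool_rot: [-0.014, 1.0, 0.0, 0.0]
wrist_force: [0.2, 0.3, -1.7]
grip_width: 0.355
gripper_force: 59.7
```

```bash
python3 - <<'E'
from h import *
c=cap('side');t=cap('top')
a=cv2.resize(c['frame'][160:205,205:265],None,fx=6,fy=6,interpolation=2)
b=cv2.resize(t['frame'][155:200,200:245],None,fx=9,fy=9,interpolation=2)
im=np.zeros((410,790,3),np.uint8);im[:270,:360]=a;im[:405,370:775]=b
cv2.imwrite('pics/r2.png',im[:,:,::-1]); s=sensors.get_state();print(s['eef_pos'],s['tool_rot'],s['clock'],s['wrist_force'],s['wrist_torque'],s['grip_width'])
E
```

```text
[0.44808469 0.112293   0.0803131 ] [-1.41213141e-02  9.99900289e-01 -1.46890493e-05  3.57907634e-05] 17.5 [ 0.22193039 -0.12892365 -3.11801884] [-0.01010663  0.00713397 -0.03852666] 0.3547951225792289
```

View pics/r2.png

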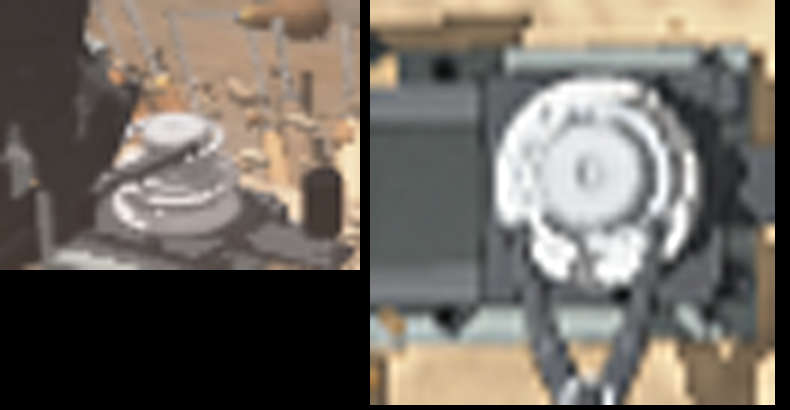

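Ring surrounds the axle with no contact force; jaws symmetric about the axle (mid x≈590 vs axle 588). A light ±1.5 mm probe along x checks centring.

Call:
arm_command(commands=[{"ax": 0, "ay": 0, "az": 0, "dx": -0.5, "dy": 0, "dz": 0, "gripper": -1}, {"ax": 0, "ay": 0, "az": 0, "dx": -0.5, "dy": 0, "dz": 0, "gripper": -1}, {"ax": 0, "ay": 0, "az": 0, "dx": -0.5, "dy": 0, "dz": 0, "gripper": -1}, {"ax": 0, "ay": 0, "az": 0, "dx": 0, "dy": 0, "dz": 0, "gripper": -1}, {"ax": 0, "ay": 0, "az": 0, "dx": 0, "dy": 0, "dz": 0, "gripper": -1}, {"ax": 0, "ay": 0, "az": 0, "dx": 0, "dy": 0, "dz": 0, "gripper": -1}, {"ax": 0, "ay": 0, "az": 0, "dx": 0, "dy": 0, "dz": 0, "gripper": -1}, {"ax": 0, "ay": 0, "az": 0, "dx": 0, "dy": 0, "dz": 0, "gripper": -1}])

```text
clock: 18.3
eef_pos: [0.4496, 0.1123, 0.0803]
tool_rot: [-0.014, 1.0, 0.0, 0.0]
wrist_force: [0.1, -0.6, -2.0]
grip_width: 0.354
gripper_force: 59.7
```

Call:
arm_command(commands=[{"ax": 0, "ay": 0, "az": 0, "dx": 1, "dy": 0, "dz": 0, "gripper": -1}, {"ax": 0, "ay": 0, "az": 0, "dx": 1, "dy": 0, "dz": 0, "gripper": -1}, {"ax": 0, "ay": 0, "az": 0, "dx": 0.5, "dy": 0, "dz": 0, "gripper": -1}, {"ax": 0, "ay": 0, "az": 0, "dx": 0.5, "dy": 0, "dz": 0, "gripper": -1}, {"ax": 0, "ay": 0, "az": 0, "dx": 0, "dy": 0, "dz": 0, "gripper": -1}, {"ax": 0, "ay": 0, "az": 0, "dx": 0, "dy": 0, "dz": 0, "gripper": -1}, {"ax": 0, "ay": 0, "az": 0, "dx": 0, "dy": 0, "dz": 0, "gripper": -1}, {"ax": 0, "ay": 0, "az": 0, "dx": 0, "dy": 0, "dz": 0, "gripper": -1}])

```text
clock: 19.1
eef_pos: [0.4466, 0.1122, 0.0803]
tool_rot: [-0.014, 1.0, -0.0, 0.0]
wrist_force: [-0.3, -0.3, -3.1]
grip_width: 0.362
gripper_force: 59.7
```

Call:
arm_command(commands=[{"ax": 0, "ay": 0, "az": 0, "dx": -1, "dy": 0, "dz": 0, "gripper": -1}, {"ax": 0, "ay": 0, "az": 0, "dx": -0.5, "dy": 0, "dz": 0, "gripper": -1}, {"ax": 0, "ay": 0, "az": 0, "dx": 0, "dy": 1, "dz": 0, "gripper": -1}, {"ax": 0, "ay": 0, "az": 0, "dx": 0, "dy": 0.5, "dz": 0, "gripper": -1}, {"ax": 0, "ay": 0, "az": 0, "dx": 0, "dy": 0, "dz": 0, "gripper": -1}, {"ax": 0, "ay": 0, "az": 0, "dx": 0, "dy": 0, "dz": 0, "gripper": -1}, {"ax": 0, "ay": 0, "az": 0, "dx": 0, "dy": 0, "dz": 0, "gripper": -1}, {"ax": 0, "ay": 0, "az": 0, "dx": 0, "dy": 0, "dz": 0, "gripper": -1}])

```text
clock: 19.9
eef_pos: [0.448, 0.1138, 0.0803]
tool_rot: [-0.014, 1.0, -0.0, -0.0]
wrist_force: [0.3, -0.5, -2.6]
grip_width: 0.355
gripper_force: 59.7
```

Call:
arm_command(commands=[{"ax": 0, "ay": 0, "az": 0, "dx": 0, "dy": -1, "dz": 0, "gripper": -1}, {"ax": 0, "ay": 0, "az": 0, "dx": 0, "dy": -1, "dz": 0, "gripper": -1}, {"ax": 0, "ay": 0, "az": 0, "dx": 0, "dy": -0.5, "dz": 0, "gripper": -1}, {"ax": 0, "ay": 0, "az": 0, "dx": 0, "dy": -0.5, "dz": 0, "gripper": -1}, {"ax": 0, "ay": 0, "az": 0, "dx": 0, "dy": 0, "dz": 0, "gripper": -1}, {"ax": 0, "ay": 0, "az": 0, "dx": 0, "dy": 0, "dz": 0, "gripper": -1}, {"ax": 0, "ay": 0, "az": 0, "dx": 0, "dy": 0, "dz": 0, "gripper": -1}, {"ax": 0, "ay": 0, "az": 0, "dx": 0, "dy": 0, "dz": 0, "gripper": -1}])

```text
clock: 20.7
eef_pos: [0.4481, 0.1108, 0.0803]
tool_rot: [-0.014, 1.0, 0.0, 0.0]
wrist_force: [0.0, 0.1, -3.0]
grip_width: 0.355
gripper_force: 59.7
```

Call:
arm_command(commands=[{"ax": 0, "ay": 0, "az": 0, "dx": 0, "dy": 1.5, "dz": 0, "gripper": -1}, {"ax": 0, "ay": 0, "az": 0, "dx": 0, "dy": 0, "dz": 2, "gripper": -1}, {"ax": 0, "ay": 0, "az": 0, "dx": 0, "dy": 0, "dz": 2, "gripper": -1}, {"ax": 0, "ay": 0, "az": 0, "dx": 0, "dy": 0, "dz": 2, "gripper": -1}, {"ax": 0, "ay": 0, "az": 0, "dx": 0, "dy": 0, "dz": 2, "gripper": -1}, {"ax": 0, "ay": 0, "az": 0, "dx": 0, "dy": 0, "dz": 2, "gripper": -1}, {"ax": 0, "ay": 0, "az": 0, "dx": 0, "dy": 0, "dz": 1, "gripper": -1}, {"ax": 0, "ay": 0, "az": 0, "dx": 0, "dy": 0, "dz": 0, "gripper": -1}])

```text
clock: 21.5
eef_pos: [0.4479, 0.1123, 0.069]
tool_rot: [-0.014, 1.0, -0.0, -0.0]
wrist_force: [-0.2, 1.2, -2.6]
grip_width: 0.352
gripper_force: 59.7
```

```bash
python3 - <<'E'
from h import *
c=cap('side');t=cap('top')
a=cv2.resize(c['frame'][165:205,205:255],None,fx=8,fy=8,interpolation=2)
b=cv2.resize(t['frame'][155:198,203:245],None,fx=9,fy=9,interpolation=2)
im=np.zeros((390,790,3),np.uint8);im[:320,:400]=a;im[:387,410:788]=b
cv2.imwrite('pics/r3.png',im[:,:,::-1]); s=sensors.get_state();print(s['eef_pos'],s['tool_rot'],s['clock'],s['wrist_force'],s['wrist_torque'],s['grip_width'])
ax=(.596,.1168)
f=lambda x,y,z:(proj(c,(ax[0]+x,ax[1]+y,z))-[205,165]+.5)*8
for z in(.084,.066,.057): print(z,[f(*p,z).round() for p in((-.02,.02),(.02,-.02),(0,0),(-.018,-.018))])
E
```

```text
[0.44810718 0.11227657 0.06928802] [-1.40496427e-02  9.99901299e-01  1.01671181e-05  2.52601811e-05] 21.6 [-0.19169535 -0.43272189 -2.68257192] [ 0.00973006  0.0189103  -0.0344033 ] 0.35366749053324187
0.084 [array([168., 138.]), array([298., 124.]), array([234., 131.]), array([246., 157.])]
0.066 [array([169., 176.]), array([299., 162.]), array([234., 169.]), array([247., 195.])]
0.057 [array([170., 195.]), array([299., 181.]), array([235., 188.]), array([247., 214.])]
```

View pics/r3.png

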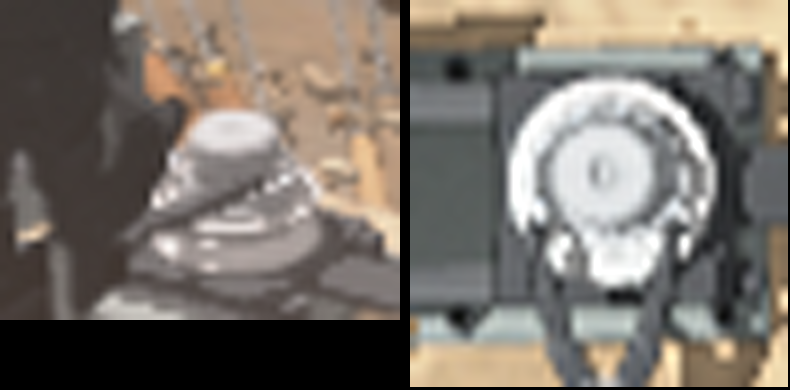

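The ring surrounds the axle (top crop, axle at (603,172)) about midway between the axle's top and the washer. There is no contact force beyond the pliers' weight.

```bash
python3 -c "
from bench import ctrl; print(ctrl.sign_off())"
```

```text
the job is handed in; nothing more can be done
None
```

The carriage is pulled out to its stop and the job is handed in, with the handles fully squeezed and the spread ring held around the axle with no contact force; its height at the groove comes from the arm's position, not a separate measurement.

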